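# Index the sample stamp press and stamp the panel

### The arm

A 6-joint arm with a two-finger parallel gripper is mounted at the origin on the work surface. World frame = base frame: x ahead of the robot, y to its left, z up, the work surface at z = 0. Lengths are in m, angles in degrees, forces in N, time in s.
With the tool pointing down it reaches from about 0.25 to 0.8 m from the base axis. Payload 3.9 kg.
Tool frame: the origin (TCP) lies midway between the tips of the shut fingers; the grasp point (between the pads) lies 19 mm behind it; z points along the fingers, y is the line along which they close (so a half turn about z gives the same grasp; the last joint's range is limited). The gripper opens to 85 mm and grips with 20 to 120 N. Pads are 22 mm wide; open, the fingers measure 114 mm over their backs; the gripper's body (76 mm by 85 mm) begins 54 mm behind the grasp point. The pads swing forward as they close: fully open they stand 13 mm farther back than shut.
Start: joints at [-67.093, 14.897, -7.913, 67.191, 0, 90], TCP at [0.204, -0.484, 0.231] pointing down, gripper open.
Joint ranges: [-159.42, 159.42], [-47.68, 98.78], [-73.54, 78.23], [-108.79, 121.32], [-90, 84.71], [-180, 180]. Speed limits (degrees/s): [147.25, 147.25, 180, 180, 180, 180].

### API

Orientations are given as [roll, pitch, yaw] about the fixed x, y, z axes, in that order (R = Rz(yaw) Ry(pitch) Rx(roll)).
In Python, from rig import bot gives the robot as it stands.
- The arm moves only by the tool apply_moves, never from a script. Its argument "moves" is a list of rows, each a list of 3 entries, a list of its own where there are three numbers: the shift along the tool's x, y, z normalised to -1 to 1, where 1 is 50 cm, then the turn, a rotation vector about the tool's x, y, z normalised to -1 to 1, where 1 is pi/2 rad, then the opening, from 0 (shut) to 1 (fully open). A call has 1 to 5 rows; each row shifts and turns the commanded pose from where the row before left it, along the tool's axes as they then stand; what a row does not reach is not made up. A row lasts 1/8 s, in which the tool goes at most 62.5 mm and 10.7 degrees, less where a joint would pass 70% of its speed; a pose out of reach is approached as far as the arm can. A call with a number of a shift or a turn outside -1 to 1 is refused whole. A call with a gripper value outside its range is refused whole. The fingers move at their own pace and stop on an object; "grip_force" is the grip in N (left out, the last holds). Time passes only in rows, so rows that do not move let the fingers close. It gives the time, the measured TCP pose, the force, the opening and the grip force at its end, in the units of the state.
- bot.read_state(): the state, without advancing time (a new reading comes with each control period).
- bot.get_image(name): name is "side" or "top"; returns a dict with "frame" (384x512x3 uint8, red, green, blue), "fx", "fy", "cx", "cy" (pixels), "world_to_cam" (4x4, takes a point from world to camera coordinates). Camera axes: x right, y up, looking along -z (the intrinsics and any distortion apply to the point x, -y, -z); pixel columns grow to the right and rows downward; lengths in m; the calibration is good to about 2 mm. A picture is of the moment at which its call begins. There is no depth.
- bot.hand_in(): hands the job in; it is judged then, once.
Trained networks look in a picture, given as the dict that the camera call returned (one of the last four; its "shot" number tells which), for a name from the list of things; names that differ only in an ending like _2 or _b are one class to them, and where a whole thing is asked for, a point or a joint stands for the part that bears it (a point fixed in the world has none). Each returns a list of dicts, best first, with "confidence" (0 to 1); they miss things now and then, are a little off and sometimes report something else, mostly with a low value. They report only what shows in the picture. A call takes as long as a camera call.
- bot.look_for(picture, target): "extent" ([centre column, centre row, width, height] in pixels, round what is visible of it).
- bot.cut_out(picture, target): "region" (384x512 bool, what is visible of it) and "extent" ([centre column, centre row, width, height] in pixels, round what is visible of it).
- bot.mark_of(picture, target): "location" ([column, row] in pixels: a listed point, or the origin of a listed thing).
The state is a dict: "t": time; "joint_positions": joint angles; "qd": joint speeds; "joint_torque": joint torques, N m; "tcp_pos": TCP position; "tool_rot": TCP orientation; "contact_force": force on the tool from outside, world axes, zero at the start; "ft_torque": the same for the moment, N m; "width": finger opening in m; "grip_force": force on a finger pad.
Only numpy, scipy, OpenCV 4.12 (cv2) and the standard library are available. Lean on these libraries where they do the work, as an engineer would, in place of code of your own. Each camera call takes 0.05 s, during which the arm holds its last target. There are 200 camera calls.

### The job

Turn the handwheel of the small stamp press until the arrow on its carriage points exactly at the arrow of the index clamp on the rail (the clamp that has an arrow, not the plain one with the round knob). Then, and not before, press the spring treadle right down to its stop, hold it down for about a second to stamp the panel, and let it come back up, leaving the carriage on the mark. Move the carriage only by the handwheel, without touching the carriage itself, and do not knock or shift the bottles, tin, cup and pot standing about.

Things in the scene. Friction and masses are not known exactly. Their poses are not given: they have to be found in the camera images.
- press: Grey bench stamp press, fixed at a varying place and angle; bed 345 x 360 x 20 mm. Origin on the table; x points away from the robot across the bed, y along slideway and rail, z up. In this frame (mm): wheel axis at (-85, 0); bed x -120 to 225, y -180 to 180; carriage centre runs along x = 50; rail along x = 145, top at height 60.
- ram_axis (a point): Point on the C-frame's arm over the ram, at press (50, 0), height 190 mm (top of arm). The arm spans press x 25 to 220, y +-18 mm, heights 150 to 190 mm; its column x 175 to 220. The ram below it carries a 36 mm square die, underside at height 100 mm. Keep the hand clear of these beyond the wheel's far side.
- handwheel_hub (a point): Centre of the steel handwheel, at rim height, 115 mm above the table. Wheel level, axis vertical: round rim bar 14 mm thick, mean radius 68 mm, hub 42 mm across, three 11 mm spokes 120 degrees apart (one along this point's x axis; it turns with the wheel). Pinch the rim from above, one finger inside; 50 mm free below. Turns stiffly (0.25 N m), stays where left.
- handwheel (a joint): Wheel angle in rad, growing counter-clockwise seen from above. At 0 one spoke points along the press's +x. The pinion moves the carriage 20 mm along the press's +y per rad. Stops at +-5.5 rad. About 2 to 4.5 rad of turning is needed, either way.
- carriage: Sliding aluminium carriage 90 x 210 mm, 22 mm high, its top 60 mm above the table, carrying a white sample panel 200 mm long. Origin at the centre of its underside; axes as the press. Never to be touched.
- carriage_pointer (a point): Tip of the 50 mm long flat dark steel arrow lying across the middle of the carriage's panel (tip 58 mm from the carriage centre along press +x, 62 mm above the table); it points to press +x, at the rail. At the start it is near the middle of the bed, under the arm.
- index_clamp: Index clamp fixed on the rail: steel block 44 x 30 x 30 mm with a flat 50 mm dark steel arrow on top pointing to press -x at the carriage (tip 33 mm from the block's centre, on its centre line). Origin at the centre of its underside, axes parallel to the press. The mark is met when the carriage pointer has y = 0 in this frame.
- lock_clamp: Like the index clamp but with no arrow and a 22 mm round knob on top; it stands on the other half of the rail and is not the mark.
- treadle_base: Steel base of the spring treadle, 210 x 110 x 12 mm, fixed to the table on the left or right of the press. Origin at the centre of its underside; the hinge lies across it at x = +85 mm, height 36 mm, and the free end of the treadle plate is towards -x.
- treadle (a joint): Treadle angle in rad: 0 up (plate sloping 0.28 rad up from the hinge), 0.25 down at its stop. A spring returns it; at the pad it takes about 7 N to start and 15 N at the stop.
- treadle_pad (a point): Point to press: on the ribbed top of the treadle plate (178 x 85 x 8 mm), on its centre line, 145 mm from the hinge, about 85 mm above the table when up; it moves with the plate and sinks 36 mm to the stop.
- tall_bottle: Black bottle, 64 mm across, 200 mm tall, origin under its centre. Stands close beside the handwheel on the robot's side, left or right: it blocks the hand there.
- low_tin: Low steel tin, 68 mm across, 68 mm tall, origin under its centre, beside the wheel on the other side from the bottle; the hand passes over it.
- stick_cup: Paper cup 80 mm across, 100 mm tall, wooden stir sticks in it to 150 mm, origin under its centre.
- mixing_pot: Grey plastic pot, 110 mm across, 150 mm tall, origin under its centre.
- glove_box: Cardboard glove box 210 x 110 x 70 mm (glove sticking out to 85 mm), fixed, on the other side of the press from the treadle. Origin under its centre.

How it is judged:
By the outcome, as a careful person would: the job done as asked, in the order asked, and still so for the second after the job is handed in, with the robot touching nothing.
It also fails if it takes over 72 s, if anything falls off the work surface, if the arm or the gripper's body presses on something with over 40 N, if the wrist force passes 120 N, or if a joint passes its speed limit or range.

## Working session

There is one attempt and no reset: what is moved stays moved. The work goes in short steps, Python scripts to look and compute and a tool call to move; the robot and the scene stay as the last step left them, time stands still between calls to the robot, and variables do not carry over. Pictures are saved under pics/ and viewed, at most 10 in all, crops included, and the job is handed in when it is done.

Besides the shell and the picture viewer there is one more tool, called after "Emit:" as name([rows], argument=value, ...), one row to a line, values as JSON. apply_moves: Moves the arm, as the interface text tells. Scaled input: -1 to 1 covers 50 cm each way for a shift and pi/2 rad each way for a turn. Its arguments: {"type":"object","properties":{"moves":{"type":"array","items":{"type":"array"}},"grip_force":{"type":"number"}},"required":["moves"]}

```bash
mkdir -p pics; ls
cat > h.py <<'E'
from rig import bot
import numpy as np, cv2
def proj(pic,P):
    P=np.atleast_2d(P); M=np.array(pic["world_to_cam"]); c=P@M[:3,:3].T+M[:3,3]
    return np.c_[pic["cx"]+pic["fx"]*c[:,0]/-c[:,2], pic["cy"]+pic["fy"]*-c[:,1]/-c[:,2]]
def ray(pic,uv):
    M=np.array(pic["world_to_cam"]);R=M[:3,:3]
    d=np.array([(uv[0]-pic["cx"])/pic["fx"],-(uv[1]-pic["cy"])/pic["fy"],-1.])
    return -R.T@M[:3,3], R.T@d
def atz(pic,uv,z):
    o,d=ray(pic,uv); return o+d*(z-o[2])/d[2]
def save(pic,n): cv2.imwrite("pics/"+n+".png",pic["frame"][:,:,::-1])
E
python3 - <<'E'
from h import *
np.set_printoptions(precision=4,suppress=True)
Z={"ram_axis":.19,"handwheel_hub":.115,"carriage_pointer":.062,"index_clamp":.06,"lock_clamp":.06,"treadle_base":0,"treadle_pad":.085,"tall_bottle":0,"low_tin":0,"stick_cup":0,"mixing_pot":0,"glove_box":0,"press":0,"carriage":.038}
for n in("top","side"):
    p=bot.get_image(n);save(p,n+"0");print(n,{k:p[k] for k in p if k not in("frame","world_to_cam")}, ray(p,(256,192)))
    for k,z in Z.items():
        for r in bot.mark_of(p,k)[:2]: print(k,round(r["confidence"],2),np.array(r["location"]),atz(p,r["location"],z))
    p["frame"]=0;
print(bot.read_state())
E
```

```text
pics
top {'fx': 499.9151337702584, 'fy': 499.9151337702584, 'cx': 258.7172335643825, 'cy': 190.81845720685436, 'shot': 1} (array([0.4314, 0.0028, 1.3454]), array([ 0.1406, -0.0098, -0.99  ]))
ram_axis 0.92 [238.2 161. ] [0.6683 0.0347 0.19  ]
ram_axis 0.57 [108.3 166.4] [0.6484 0.338  0.19  ]
handwheel_hub 0.72 [264.4 142.3] [ 0.7333 -0.028   0.115 ]
handwheel_hub 0.6 [235.7 223.6] [0.5265 0.039  0.115 ]
carriage_pointer 0.72 [249.3 153.4] [0.7155 0.0097 0.062 ]
carriage_pointer 0.67 [261.4 261.6] [ 0.4353 -0.0273  0.062 ]
index_clamp 0.54 [266.8 142.6] [ 0.7461 -0.0358  0.06  ]
lock_clamp 0.61 [220.  136.1] [0.7607 0.0879 0.06  ]
lock_clamp 0.16 [247.5 177. ] [0.653 0.013 0.06 ]
treadle_base 0.75 [116.6 238.6] [0.4887 0.3589 0.    ]
treadle_pad 0.84 [106.5 262.6] [0.4253 0.3578 0.085 ]
treadle_pad 0.44 [377.2 177.6] [ 0.6546 -0.3202  0.085 ]
low_tin 0.76 [195.8 254.1] [0.4519 0.1465 0.    ]
stick_cup 0.65 [378.4 178. ] [ 0.6686 -0.3453  0.    ]
mixing_pot 0.8 [105.7 167.5] [0.6809 0.4    0.    ]
mixing_pot 0.59 [381.3 179.8] [ 0.6638 -0.3532  0.    ]
glove_box 0.91 [394.6 265.5] [ 0
[... 1075 characters left out ...]
84 [173.2 302.8] [0.69   0.3933 0.    ]
glove_box 0.8 [323.6 175.4] [ 0.4371 -0.3875  0.    ]
press 0.76 [247.7 229. ] [0.6137 0.0513 0.    ]
carriage 0.88 [234.8 207.2] [ 0.6756 -0.0017  0.038 ]
{'t': 1.5, 'joint_positions': array([-67.0908,  14.8975,  -7.9125,  67.1912,  -0.0004,  90.0001]), 'qd': array([ 0.0411, -0.1098,  0.0434,  0.0286,  0.0352, -0.0057]), 'joint_torque': array([  0.0005, -40.5612,  25.4228,   0.0013,   0.0001,  -0.    ]), 'tcp_pos': array([ 0.2044, -0.4836,  0.2313]), 'tool_rot': array([-179.9988,    0.0004,   22.9091]), 'contact_force': array([-0.011 , -0.0468, -0.5317]), 'ft_torque': array([ 0.0005, -0.0099,  0.0298]), 'grip_force': 0.0, 'width': 0.08523108034302111}
```

```bash
python3 -c "
import cv2,numpy as np
a=cv2.imread('pics/top0.png');b=cv2.imread('pics/side0.png')
cv2.imwrite('pics/t0.png',cv2.resize(a,(800,600),interpolation=3));cv2.imwrite('pics/s0.png',cv2.resize(b,(800,600),interpolation=3))"
```

```text
(no output)
```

View pics/t0.png

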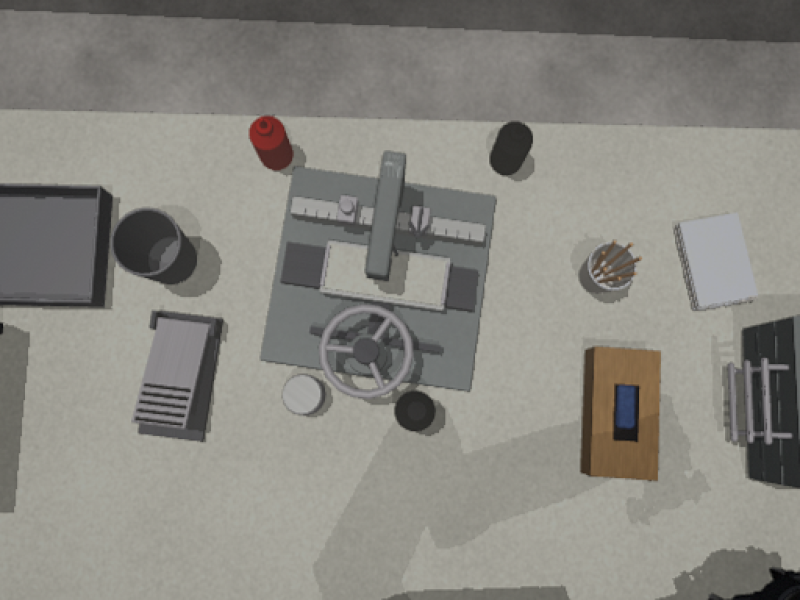

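View pics/s0.png

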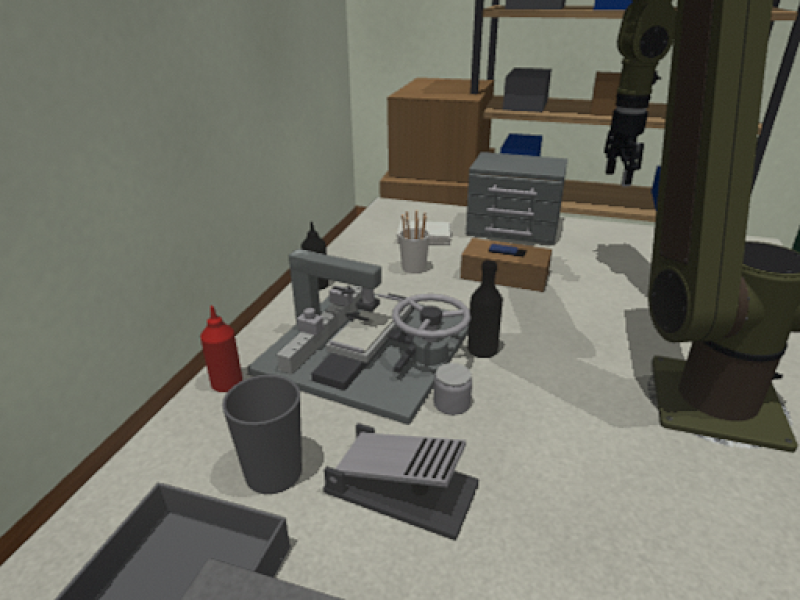

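```bash
cat >> h.py <<'E'
from scipy.optimize import least_squares
def W(q,P):
    P=np.atleast_2d(P).astype(float); c,s=np.cos(q[2]),np.sin(q[2])
    return np.c_[q[0]+c*P[:,0]-s*P[:,1], q[1]+s*P[:,0]+c*P[:,1], P[:,2]]
E
python3 - <<'E'
from h import *
np.set_printoptions(precision=4,suppress=True)
p=bot.get_image("top"); s=bot.get_image("side")
g=cv2.cvtColor(p["frame"],cv2.COLOR_RGB2GRAY)
uv=np.float32([[290,168],[497,196],[470,390],[262,360]])*.64
uv=cv2.cornerSubPix(g,uv.reshape(-1,1,2).copy(),(4,4),(-1,-1),(3,50,.01)).reshape(-1,2)
P=np.array([[.225,.18,.02],[.225,-.18,.02],[-.12,-.18,.02],[-.12,.18,.02]])
f=lambda q:(proj(p,W(q,P))-uv).ravel()
r=least_squares(f,[.6,.03,-.1]);q=r.x
print(uv,q,np.degrees(q[2]),r.fun)
np.save("q.npy",q)
print("hub",W(q,[-.085,0,.115]),"ram",W(q,[.05,0,.19]))
for k in("tall_bottle",):
  for c in(p,s):
    for m in bot.look_for(c,k)[:2]:print(k,m)
s2=s["frame"].copy();img=p["frame"].copy()
a=np.radians(np.arange(0,360,10))
ring=np.c_[-.085+.068*np.cos(a),.068*np.sin(a),0*a+.115]
pts=np.r_[P,[[.05,0,.19],[-.085,0,.115]],ring]
S=4
def draw(c,x0,y0,w,h,n,S):
    im=cv2.resize(c["frame"][y0:y0+h,x0:x0+w],None,fx=S,fy=S,interpolation=cv2.INTER_CUBIC)[:,:,::-1].copy()
    for u in proj(c,W(q,pts)): cv2.circle(im,tuple(int(round((v-o)*S)) for v,o in zip(u,(x0,y0))),2,(0,0,255),-1)
    cv2.imwrite("pics/"+n,im)
draw(p,160,100,170,150,"c1.png",4)
draw(s,140,130,200,150,"c2.png",4)
E
```

```text
[[185.6    107.52  ]
 [317.6978 125.9273]
 [300.1868 250.8083]
 [166.2231 229.9944]] [ 0.6065  0.033  -0.1241] -7.111301632054884 [ 1.2491 -1.0465 -0.7256 -0.5528  0.2709  0.1948 -0.7699  1.3063]
hub [[0.5221 0.0435 0.115 ]] ram [[0.6561 0.0268 0.19  ]]
tall_bottle {'extent': [266.1, 263.5, 30.2, 28.8], 'confidence': 0.93}
tall_bottle {'extent': [309.4, 198.8, 24.3, 61.8], 'confidence': 0.92}
```

View pics/c1.png

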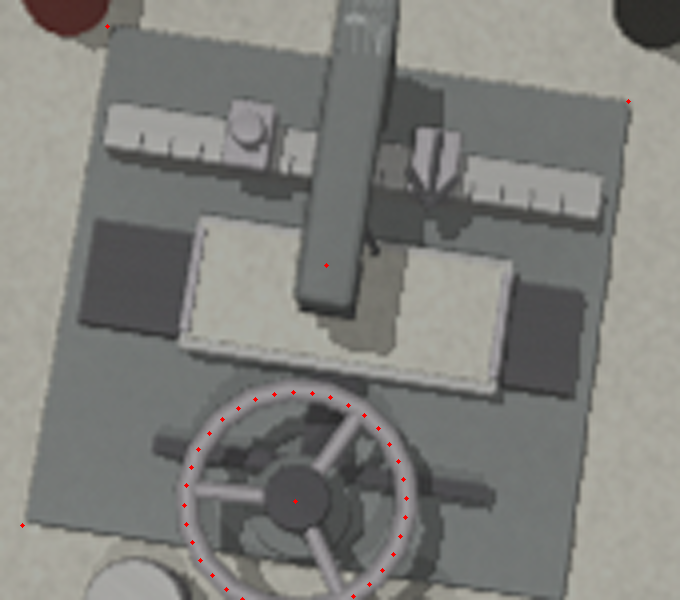

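View pics/c2.png

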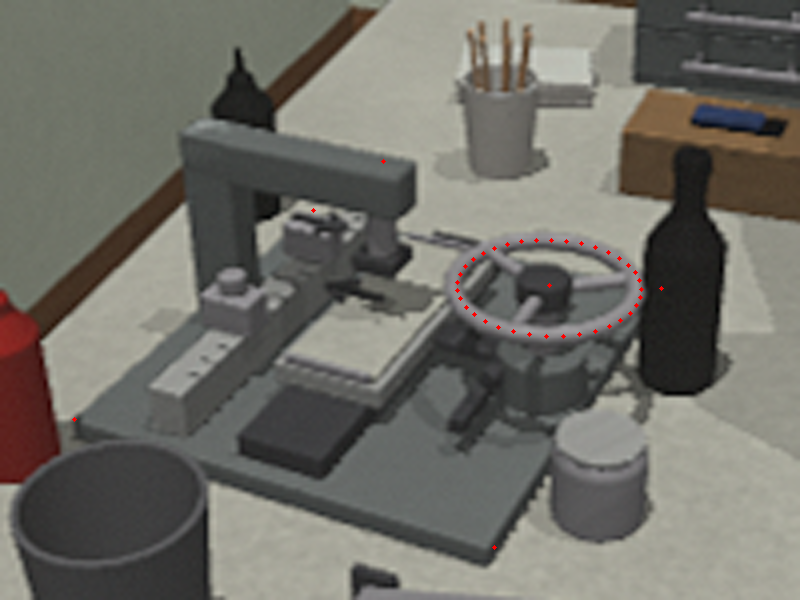

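Run:
```python
from h import *
np.set_printoptions(precision=4,suppress=True)
p=bot.get_image("top"); s=bot.get_image("side")
c=lambda x,y:(160+x/4+0.0,100+y/4)
d=lambda x,y:(140+x/4,130+y/4)
P=np.array([[.225,.18,.02],[.225,-.18,.02],[-.12,-.18,.02],[-.12,.18,.02]])
uv=np.array([c(112,28),c(632,101),c(566,598),c(27,522)])
ps=np.array([[-.12,.18,.02],[.225,.18,.02]]);us=np.array([d(491,551),d(80,418)])
f=lambda q:np.r_[(proj(p,W(q,P))-uv).ravel(),(proj(s,W(q,ps))-us).ravel()]
r=least_squares(f,[.6,.03,-.1]);q=r.x;np.save("q.npy",q)
print(q,np.degrees(q[2]),r.fun)
def inv(X):
    cc,ss=np.cos(q[2]),np.sin(q[2]);x,y=X[0]-q[0],X[1]-q[1];return np.array([cc*x+ss*y,-ss*x+cc*y])*1e3
print("hub",W(q,[-.085,0,.115]))
for n,x,y,z in[("tipclamp",433,203,.093),("clampbody",436,150,.093),("panel TL",202,215,.062),("TR",513,262,.062),("BL",182,347,.062),("BR",497,390,.062),("ptr",377,252,.062),("hub",297,498,.115),("armend L",298,303,.19),("armend R",353,314,.19),("knob",248,128,.1)]:
    print(n,inv(atz(p,c(x,y),z)))
print("clamp side",inv(atz(s,d(313,208),.093)))
X=atz(p,(266.1,263.5),.1);print("bottle",X)
pad=[atz(p,(106.5,262.6),.085),atz(s,(280.3,293.5),.085)];print(pad)
# treadle base corners/plate direction
for n,x,y in[("plate free L",135,424),("free R",190,428),("hinge L",163,320),("hinge R",213,322)]:print(n,atz(p,(x*.64,y*.64),.085))
```

```text
[ 0.6075  0.0306 -0.1241] -7.11040790660159 [-0.2404 -0.8512 -0.1333 -0.2049 -0.1099  1.1447 -0.3472  0.4473  0.7217
 -1.566  -1.2499 -0.3445]
hub [[0.5231 0.0411 0.115 ]]
tipclamp [117.0116 -55.3464]
clampbody [151.7871 -52.3673]
panel TL [93.9516 92.9812]
TR [  92.7919 -112.8116]
BL [ 5.7613 92.0992]
BR [   7.6258 -113.9106]
ptr [ 86.3408 -23.8607]
hub [-84.0536   1.534 ]
armend L [23.7507 14.9921]
armend R [ 21.9915 -17.8343]
knob [146.5233  68.6193]
clamp side [154.598  -65.6882]
bottle [ 0.4308 -0.0381  0.1   ]
[array([0.4253, 0.3578, 0.085 ]), array([0.4304, 0.3672, 0.085 ])]
plate free L [0.4029 0.4059 0.085 ]
free R [0.3983 0.3189 0.085 ]
hinge L [0.5694 0.3723 0.085 ]
hinge R [0.5679 0.2917 0.085 ]
```

```bash
cat > plan.py <<'E'
import numpy as np,sys
def plan(cur,tgt,n):
    """poses x,y,z,yaw(deg), yaw unwrapped"""
    cur=np.array(cur,float);tgt=np.array(tgt,float)
    for i in range(n):
        d=(tgt-cur)/(n-i);y=np.radians(cur[3]);c,s=np.cos(y),np.sin(y)
        t=np.array([c*d[0]+s*d[1],s*d[0]-c*d[1],-d[2]])
        r=np.round(t/.5,3);w=round(-d[3]/90,3);t=r*.5
        print([[*map(float,r)],[0,0,w]])
        cur+= [c*t[0]+s*t[1],s*t[0]-c*t[1],-t[2],-w*90]
    print("ends",cur.round(4));return cur
E
python3 -c "
from plan import *
c=plan([.2044,-.4836,.2313,22.91],[.33,-.22,.29,72.9],5)
print(np.hypot(.1256,.2636)/5)
c=plan(c,[.4565,.0566,.28,78],6)"
```

```text
[[0.087, -0.078, -0.023], [0, 0, np.float64(-0.111)]]
[[0.1, -0.061, -0.024], [0, 0, np.float64(-0.111)]]
[[0.108, -0.043, -0.023], [0, 0, np.float64(-0.111)]]
[[0.114, -0.023, -0.024], [0, 0, np.float64(-0.111)]]
[[0.117, -0.004, -0.023], [0, 0, np.float64(-0.111)]]
ends [ 0.3298 -0.2201  0.2898 72.86  ]
0.058398739712428725
[[0.101, 0.013, 0.003], [0, 0, np.float64(-0.01)]]
[[0.1, 0.015, 0.003], [0, 0, np.float64(-0.009)]]
[[0.1, 0.016, 0.003], [0, 0, np.float64(-0.01)]]
[[0.1, 0.018, 0.004], [0, 0, np.float64(-0.009)]]
[[0.1, 0.019, 0.003], [0, 0, np.float64(-0.01)]]
[[0.099, 0.021, 0.004], [0, 0, np.float64(-0.009)]]
ends [4.566e-01 5.660e-02 2.798e-01 7.799e+01]
```

Emit:
apply_moves([
  [[0.087,-0.078,-0.023],[0,0,-0.111],1],
  [[0.1,-0.061,-0.024],[0,0,-0.111],0.6],
  [[0.108,-0.043,-0.023],[0,0,-0.111],0.5],
  [[0.114,-0.023,-0.024],[0,0,-0.111],0.5],
  [[0.117,-0.004,-0.023],[0,0,-0.111],0.5],
])

```text
t: 2.42
tcp_pos: [0.3303, -0.2185, 0.2904]
tool_rot: [179.9, 0.0, 73.2]
contact_force: [1.1, -1.6, 0.4]
width: 0.0429
grip_force: 0.0
```

```bash
python3 -c "
from h import *
s=bot.read_state();print(s['t'],s['joint_positions'],s['tcp_pos'],s['tool_rot'],s['width'])"
```

```text
2.425 [-3.34953467e+01  8.73188016e-01 -1.59382033e+01  7.31180688e+01
  9.86104870e-03  7.33529025e+01] [ 0.33034407 -0.21854526  0.29043801] [1.79929592e+02 1.07602215e-02 7.31517502e+01] 0.04287311153683151
```

```bash
python3 -c "
from plan import *
c=plan([.3298,-.2201,.2898,72.86],[.4565,.0566,.28,166],10)
c=plan(c,[.4565,.0566,.18,212],5)
c=plan(c,[.4565,.0566,.15,258],5)"|sed 's/np.float64(\(.*\))/\1/'
```

```text
[[0.06, 0.008, 0.002], [0, 0, -0.103]]
[[0.058, 0.018, 0.002], [0, 0, -0.104]]
[[0.055, 0.027, 0.002], [0, 0, -0.103]]
[[0.05, 0.035, 0.002], [0, 0, -0.104]]
[[0.043, 0.043, 0.002], [0, 0, -0.103]]
[[0.036, 0.049, 0.002], [0, 0, -0.104]]
[[0.027, 0.054, 0.002], [0, 0, -0.103]]
[[0.018, 0.058, 0.002], [0, 0, -0.104]]
[[0.009, 0.061, 0.002], [0, 0, -0.103]]
[[-0.001, 0.061, 0.002], [0, 0, -0.104]]
ends [4.5650e-01 5.6800e-02 2.7980e-01 1.6601e+02]
[[-0.0, -0.0, 0.04], [0, 0, -0.102]]
[[-0.0, -0.0, 0.04], [0, 0, -0.102]]
[[-0.0, -0.0, 0.04], [0, 0, -0.102]]
[[0.0, -0.0, 0.04], [0, 0, -0.102]]
[[0.0, -0.0, 0.04], [0, 0, -0.103]]
ends [4.565e-01 5.680e-02 1.798e-01 2.120e+02]
[[0.0, -0.0, 0.012], [0, 0, -0.102]]
[[0.0, -0.0, 0.012], [0, 0, -0.102]]
[[0.0, -0.0, 0.012], [0, 0, -0.102]]
[[0.0, -0.0, 0.012], [0, 0, -0.103]]
[[0.0, -0.0, 0.012], [0, 0, -0.102]]
ends [4.5650e-01 5.6800e-02 1.4980e-01 2.5799e+02]
```

Emit:
apply_moves([
  [[0.06,0.008,0.002],[0,0,-0.103],0.5],
  [[0.058,0.018,0.002],[0,0,-0.104],0.5],
  [[0.055,0.027,0.002],[0,0,-0.103],0.5],
  [[0.05,0.035,0.002],[0,0,-0.104],0.5],
  [[0.043,0.043,0.002],[0,0,-0.103],0.5],
])

```text
t: 3.05
tcp_pos: [0.3937, -0.0809, 0.2849]
tool_rot: [180.0, 0.0, 119.7]
contact_force: [-0.3, -0.5, 0.0]
width: 0.0424
grip_force: 0.0
```

Emit:
apply_moves([
  [[0.036,0.049,0.002],[0,0,-0.104],0.5],
  [[0.027,0.054,0.002],[0,0,-0.103],0.5],
  [[0.018,0.058,0.002],[0,0,-0.104],0.5],
  [[0.009,0.061,0.002],[0,0,-0.103],0.5],
  [[-0.001,0.061,0.002],[0,0,-0.104],0.5],
])

```text
t: 3.68
tcp_pos: [0.4568, 0.0578, 0.2799]
tool_rot: [180.0, 0.0, 166.3]
contact_force: [-0.9, -0.2, 0.4]
width: 0.0425
grip_force: 0.0
```

Emit:
apply_moves([
  [[0,0,0.04],[0,0,-0.102],0.5],
  [[0,0,0.04],[0,0,-0.102],0.5],
  [[0,0,0.04],[0,0,-0.102],0.5],
  [[0,0,0.04],[0,0,-0.102],0.5],
  [[0,0,0.04],[0,0,-0.103],0.5],
])

```text
t: 4.3
tcp_pos: [0.4564, 0.0568, 0.1793]
tool_rot: [-180.0, 0.0, -147.7]
contact_force: [-0.1, -0.2, -0.0]
width: 0.0426
grip_force: 0.0
```

Emit:
apply_moves([
  [[0,0,0.012],[0,0,-0.102],0.5],
  [[0,0,0.012],[0,0,-0.102],0.5],
  [[0,0,0.012],[0,0,-0.102],0.5],
  [[0,0,0.012],[0,0,-0.103],0.5],
  [[0,0,0.012],[0,0,-0.102],0.5],
])

```text
t: 4.92
tcp_pos: [0.4565, 0.0567, 0.1497]
tool_rot: [-180.0, 0.0, -101.7]
contact_force: [0.3, -0.3, -0.5]
width: 0.0427
grip_force: 0.0
```

```bash
python3 -c "
from h import *
s=bot.read_state();print(s['t'],s['joint_positions'],s['tcp_pos'],s['tool_rot'],s['width'])
t=bot.get_image('top');d=bot.get_image('side')
a=cv2.resize(t['frame'][140:300,180:340],None,fx=2.5,fy=2.5,interpolation=2);b=cv2.resize(d['frame'][100:260,200:360],None,fx=2.5,fy=2.5,interpolation=2)
cv2.imwrite('pics/g1.png',np.hstack([a,b])[:,:,::-1])"
```

```text
4.925 [ 7.08652642e+00  1.16666262e+01 -2.51452295e+01  5.31757037e+01
 -7.69718608e-04 -7.12008140e+01] [0.45648517 0.05674489 0.1496917 ] [-1.79987975e+02  3.28034125e-03 -1.01712659e+02] 0.04272097654305737
```

View pics/g1.png

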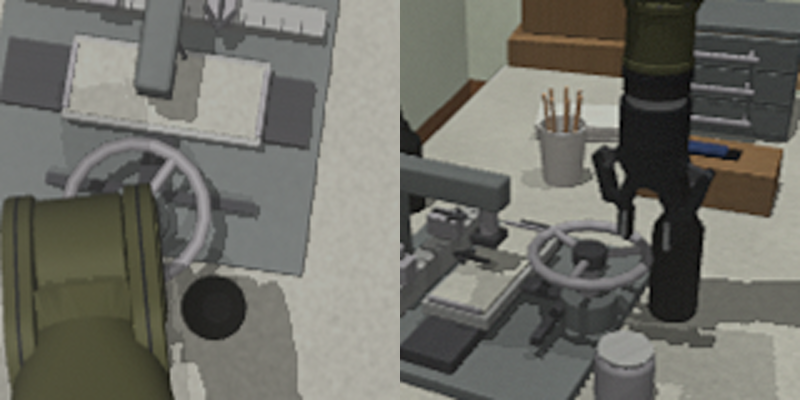

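Emit:
apply_moves([
  [[0,0,0.036],[0,0,0],0.5],
  [[0,0,0.036],[0,0,0],0.5],
  [[0,0,0.034],[0,0,0],0.5],
  [[0,0,0],[0,0,0],0.3],
  [[0,0,0],[0,0,0],0.2],
], grip_force=50)

```text
t: 5.65
tcp_pos: [0.4592, 0.0566, 0.098]
tool_rot: [-179.7, 0.0, -102.1]
contact_force: [1.9, -1.4, -1.5]
width: 0.0174
grip_force: 1.3
```

Emit:
apply_moves([
  [[0,0,0],[0,0,0],0],
  [[0,0,0],[0,0,0],0],
  [[0,0,0],[0,0,0],0],
])

```text
t: 6.02
tcp_pos: [0.46, 0.0567, 0.0982]
tool_rot: [-179.6, 0.1, -102.1]
contact_force: [5.5, -1.6, -4.5]
width: 0.0129
grip_force: 47.7
```

Emit:
apply_moves([
  [[0,-0.007,0],[0,0,0],0],
  [[-0.0148,-0.0008,0],[0,0,0.0694],0],
  [[-0.0148,-0.0008,0],[0,0,0.0694],0],
  [[-0.0148,-0.0008,0],[0,0,0.0694],0],
  [[-0.0148,-0.0008,0],[0,0,0.0694],0],
])

```text
t: 6.65
tcp_pos: [0.4719, 0.0835, 0.0981]
tool_rot: [180.0, 0.1, -127.2]
contact_force: [-1.7, 0.2, 4.7]
width: 0.0137
grip_force: 48.7
```

Emit:
apply_moves([
  [[-0.0148,-0.0008,0],[0,0,0.0694],0],
  [[-0.0148,-0.0008,0],[0,0,0.0694],0],
  [[-0.0148,-0.0008,0],[0,0,0.0694],0],
  [[-0.0148,-0.0008,0],[0,0,0.0694],0],
  [[-0.0148,-0.0008,0],[0,0,0.0694],0],
])

```text
t: 7.28
tcp_pos: [0.5009, 0.1059, 0.0981]
tool_rot: [179.9, 0.0, -158.4]
contact_force: [-2.4, 0.8, 5.6]
width: 0.013
grip_force: 47.9
```

Emit:
apply_moves([
  [[-0.0148,-0.0008,0],[0,0,0.0694],0],
  [[-0.0148,-0.0008,0],[0,0,0.0694],0],
  [[-0.0148,-0.0008,0],[0,0,0.0694],0],
  [[-0.0148,-0.0008,0],[0,0,0.0694],0],
  [[-0.0148,-0.0008,0],[0,0,0.0694],0],
])

```text
t: 7.9
tcp_pos: [0.5372, 0.1097, 0.0981]
tool_rot: [179.9, -0.0, 170.3]
contact_force: [-3.3, 0.4, 5.5]
width: 0.0129
grip_force: 47.7
```

```bash
python3 -c "
from h import *
s=bot.read_state();print(s['t'],s['joint_positions'],s['tcp_pos'],s['tool_rot'],s['width'])
t=bot.get_image('top');d=bot.get_image('side')
for c in(t,d):
  for k in('carriage_pointer','index_clamp'):
    print(k,[(m['location'],m['confidence']) for m in bot.mark_of(c,k)[:2]])
a=cv2.resize(t['frame'][110:210,190:310],None,fx=5,fy=5,interpolation=2);b=cv2.resize(d['frame'][150:250,170:270],None,fx=5,fy=5,interpolation=2)
np.save('q1.npy',t['frame'])
cv2.imwrite('pics/g2.png',cv2.resize(a,None,fx=1.2,fy=1.2)[:,:,::-1])"
```

```text
7.9 [ 11.48514372  22.28339618 -18.06244415  49.66997474   0.09308808
  21.1610353 ] [0.53715393 0.10967135 0.09812029] [ 1.79918898e+02 -4.83525505e-02  1.70324130e+02] 0.012921122242461624
carriage_pointer [([263.2, 153.2], 0.6)]
index_clamp [([262.9, 142.6], 0.68)]
carriage_pointer [([227.2, 194.1], 0.61)]
index_clamp []
```

View pics/g2.png

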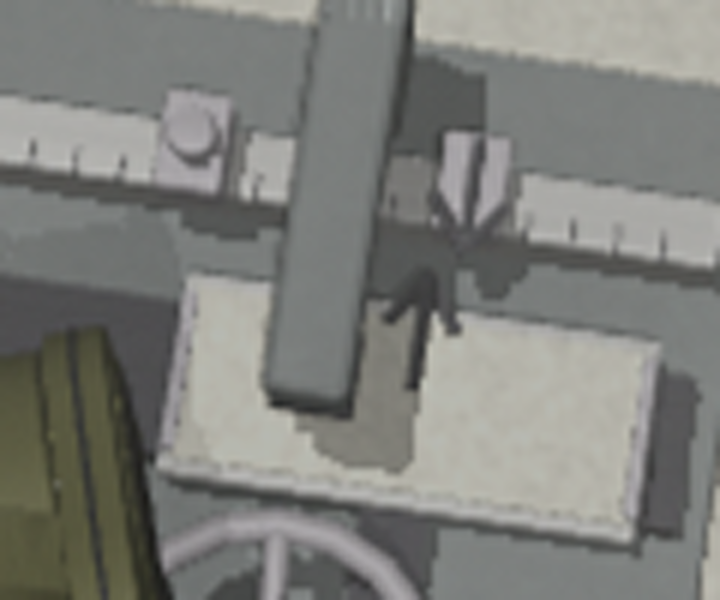

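```bash
cat >> h.py <<'E'
def inv(q,X):
    X=np.atleast_2d(X);cc,ss=np.cos(q[2]),np.sin(q[2]);x,y=X[:,0]-q[0],X[:,1]-q[1];return np.c_[cc*x+ss*y,-ss*x+cc*y]*1e3
E
python3 - <<'E'
from h import *
np.set_printoptions(precision=2,suppress=True)
q=np.load("q.npy");p=bot.get_image("top")
g=cv2.cvtColor(p["frame"],cv2.COLOR_RGB2GRAY).astype(np.float32)
# yaw from long straight edges: sample gradient peak across predicted edges
def edge(A,B,n=40,half=4,lo=.05,hi=.95):
    out=[]
    a,b=proj(p,W(q,[A,B])); t=(b-a)/np.linalg.norm(b-a); nn=np.array([-t[1],t[0]])
    o=np.arange(-half,half+.01,.25)
    for f in np.linspace(lo,hi,n):
        c=a+f*(b-a); pts=(c+o[:,None]*nn).astype(np.float32)
        v=cv2.remap(g,pts[:,:1],pts[:,1:],1).ravel(); gr=np.abs(np.gradient(cv2.GaussianBlur(v[:,None],(1,5),0).ravel()))
        k=gr.argmax()
        if gr[k]>2: out.append(c+o[k]*nn)
    return np.array(out)
def fit(A,B,z,**k):
    e=edge(A,B,**k); w=np.array([inv(q,atz(p,u,z))[0] for u in e])
    vx,vy,x0,y0=cv2.fitLine(w.astype(np.float32),cv2.DIST_HUBER,0,.01,.01).ravel()
    return len(e),np.array([x0,y0]),np.degrees(np.arctan2(vy,vx))
print("far",fit([.225,.05,.02],[.225,-.18,.02],.02,lo=.15))
print("right",fit([.225,-.18,.02],[-.12,-.18,.02],.02))
print("left",fit([.225,.18,.02],[.0,.18,.02],.02))
print("panel right", fit([.09,-.145,.06],[.01,-.145,.06],.06))
print("panel left", fit([.09,.06,.06],[.01,.06,.06],.06))
c=lambda x,y:(190+x/6-.417,110+y/6-.417)
for n,x,y,z in[("ptr tip",428,270,.062),("ptr tail",413,388,.062),("barbL",388,320,.062),("barbR",453,330,.062),("clamp tip",466,240,.093),("clamp tail",478,140,.093),("blockL",443,133,.09),("blockR",510,138,.09)]:
    print(n,inv(q,atz(p,c(x,y),z)))
np.save("top1.npy",p["frame"])
E
```

```text
far (34, array([226.13, -82.18], dtype=float32), np.float32(89.59201))
right (40, array([  50.26, -179.11], dtype=float32), np.float32(-0.14352955))
left (34, array([125.2 , 181.78], dtype=float32), np.float32(-0.35341832))
panel right (40, array([  47.09, -142.98], dtype=float32), np.float32(-0.028789666))
panel left (40, array([52.91, 65.93], dtype=float32), np.float32(0.023343874))
ptr tip [[111.15 -37.91]]
ptr tail [[ 58.38 -38.91]]
barbL [[ 86.56 -23.83]]
barbR [[ 86.32 -52.49]]
clamp tip [[119.66 -52.38]]
clamp tail [[163.88 -51.31]]
blockL [[165.52 -35.97]]
blockR [[167.59 -64.82]]
```

Emit:
apply_moves([
  [[-0.0148,-0.0008,0],[0,0,0.0694],0],
  [[-0.0148,-0.0008,0],[0,0,0.0694],0],
  [[-0.0148,-0.0008,0],[0,0,0.0694],0],
  [[-0.0148,-0.0008,0],[0,0,0.0694],0],
  [[-0.0148,-0.0008,0],[0,0,0.0694],0],
])

```text
t: 8.88
tcp_pos: [0.5701, 0.094, 0.0981]
tool_rot: [180.0, -0.1, 139.2]
contact_force: [-3.8, 0.6, 7.7]
width: 0.013
grip_force: 49.3
```

```bash
cat > meas.py <<'E'
from h import *
import sys
np.set_printoptions(precision=2,suppress=True)
q=np.load("q.npy");yg=float(sys.argv[1])/1e3
ims=[bot.get_image("top") for _ in range(3)];p=ims[-1]
g=np.mean([cv2.cvtColor(i["frame"],cv2.COLOR_RGB2GRAY).astype(np.float32) for i in ims],0).astype(np.float32)
def fit(A,B,z,n=40,half=4):
    w=[];o=np.arange(-half,half+.01,.25)
    a,b=proj(p,W(q,[A,B]));t=(b-a)/np.linalg.norm(b-a);nn=np.array([-t[1],t[0]])
    for f in np.linspace(.05,.95,n):
        c=a+f*(b-a);pts=(c+o[:,None]*nn).astype(np.float32)
        v=cv2.GaussianBlur(cv2.remap(g,pts[:,:1],pts[:,1:],1),(1,5),0).ravel();gr=np.abs(np.gradient(v))
        w.append(inv(q,atz(p,c+o[gr.argmax()]*nn,z))[0])
    return np.median(np.array(w),0)
R=fit([.09,yg-.1045,.06],[.01,yg-.1045,.06],.06);L=fit([.09,yg+.1045,.06],[.01,yg+.1045,.06],.06)
print("panel centre y",(R+L)/2,"len",L[1]-R[1])
z=cv2.resize(g[120:190,215:315],None,fx=8,fy=8,interpolation=cv2.INTER_CUBIC)
cv2.imwrite("pics/"+sys.argv[2]+".png",z)
s=bot.read_state();print(s["t"],s["tcp_pos"]*1e3,s["tool_rot"],s["joint_positions"])
E
python3 meas.py -50 m1
```

```text
panel centre y [ 49.79 -51.95] len 203.79571720521497
9.025 [570.76  93.34  98.11] [179.97   0.02 139.27] [  9.29  24.89 -13.7   51.37   0.    50.01][ WARN:0@1.829] global loadsave.cpp:1063 imwrite_ Unsupported depth image for selected encoder is fallbacked to CV_8U.
```

View pics/m1.png

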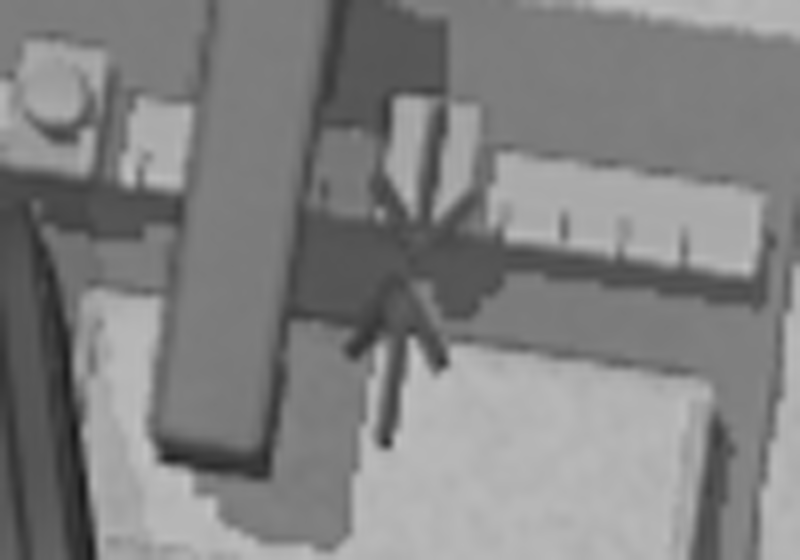

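```bash
cat > rect.py <<'E'
from h import *
import sys
np.set_printoptions(precision=2,suppress=True,linewidth=150)
q=np.load("q.npy");ims=[bot.get_image("top") for _ in range(2)];p=ims[-1]
g=np.mean([cv2.cvtColor(i["frame"],cv2.COLOR_RGB2GRAY).astype(np.float32) for i in ims],0).astype(np.float32)
def rect(x0,x1,y0,y1,z,st=.25):  # rows: x descending, cols: y descending (image-like)
    xs=np.arange(x1,x0,-st);ys=np.arange(y1,y0,-st);X,Y=np.meshgrid(xs,ys,indexing="ij")
    uv=proj(p,W(q,np.c_[X.ravel()/1e3,Y.ravel()/1e3,np.full(X.size,z)])).astype(np.float32).reshape(*X.shape,2)
    return xs,ys,cv2.remap(g,uv[...,0],uv[...,1],cv2.INTER_CUBIC)
y0,y1=-85,-20
xa,ya,A=rect(112,172,y0,y1,.093);xb,yb,B=rect(50,115,y0,y1,.062)
def shaft(xs,ys,I,xl,c,h):
    out=[]
    for x in xl:
        r=I[np.abs(xs-x).argmin()-4:np.abs(xs-x).argmin()+5].mean(0);m=np.abs(ys-c)<h
        gr=np.gradient(cv2.GaussianBlur(r[None],(0,0),2).ravel())*m
        out.append((ys[gr.argmin()]+ys[gr.argmax()])/2)
    return np.array(out)
c=float(sys.argv[1])
print("clamp",shaft(xa,ya,A,range(136,166,4),-52,7));print("ptr",shaft(xb,yb,B,range(64,84,3),c,7))
im=np.vstack([A,np.full((6,A.shape[1]),255),B]);im=cv2.resize(im.clip(0,255).astype(np.uint8),None,fx=1.15*2,fy=1.15)
for y in range(-80,-20,10):
    k=int((y1-y)/.25*2.3);im[::6,k]=255
print(im.shape);cv2.imwrite("pics/"+sys.argv[2]+".png",im);print(bot.read_state()["t"])
E
python3 rect.py -48 r1
```

```text
clamp [-51.62 -52.   -51.75 -51.38 -51.88 -52.12 -52.   -52.88]
ptr [-50.25 -50.12 -49.88 -49.75 -50.38 -50.25 -50.38]
(582, 598)
9.125
```

View pics/r1.png

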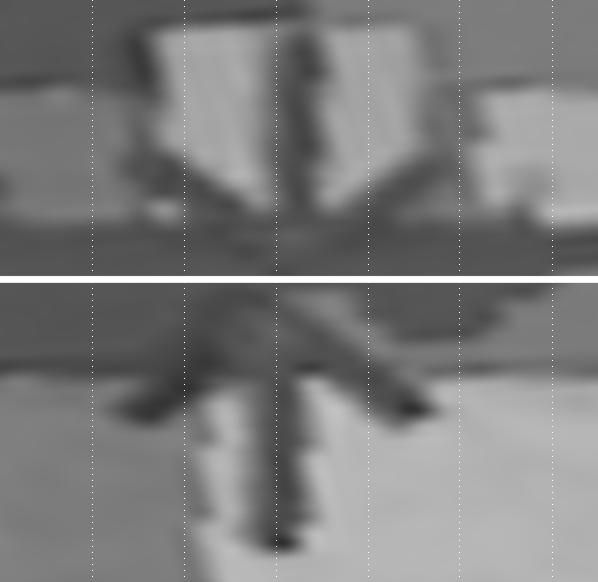

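Emit:
apply_moves([
  [[-0.0095,-0.0003,0],[0,0,0.0444],0],
  [[0,0,0],[0,0,0],0],
  [[0,0,0],[0,0,0],0],
])

```text
t: 9.5
tcp_pos: [0.5738, 0.0904, 0.0981]
tool_rot: [180.0, -0.0, 135.3]
contact_force: [-2.3, -0.1, 7.0]
width: 0.0131
grip_force: 48.4
```

```bash
cat > sym.py <<'E'
from rect import *
# sub-mm: mirror symmetry axis of the dark mask, and shift between clamp (flipped in x) and pointer arrows
def tip_flip(dx):pass
best=[]
Af=A[::-1]                      # clamp arrow flipped: now points +x like the pointer
ra=lambda I,xs,lo,hi:I[(xs>=lo)&(xs<=hi)]
for lo,hi in[(68,84)]:
    b=ra(B,xb,lo,hi).mean(0)
    a=ra(A,xa,142,160).mean(0)
    hp=lambda v:v/np.abs(v).max()
    print("ptr profile",b[60:200:4].round(0));print("clamp profile",a[60:200:4].round(0),ya[60],ya[196])
E
python3 sym.py -51 r2; python3 meas.py -51.5 m2 2>/dev/null
```

```text
clamp [-51.62 -52.   -51.62 -52.25 -51.75 -52.12 -52.   -52.88]
ptr [-50.88 -50.88 -51.38 -51.75 -51.38 -51.   -50.75]
(582, 598)
9.6
ptr profile [124. 123. 122. 123. 122. 120. 123. 135. 156. 176. 186. 178. 158. 132. 107.  88.  76.  73.  85. 113. 146. 171. 183. 184. 183. 183. 180. 178. 177.
 177. 179. 181. 182. 182. 181.]
clamp profile [ 81.  86. 105. 132. 154. 164. 165. 165. 165. 166. 167. 165. 156. 139. 119. 100.  86.  75.  75.  91. 118. 144. 159. 164. 164. 164. 164. 165. 163.
 155. 141. 125. 115. 112. 113.] -35.0 -69.0
panel centre y [ 49.77 -53.62] len 203.44436214979586
9.75 [573.87  90.39  98.12] [179.97  -0.   135.32] [  8.94  25.13 -13.29  51.56   0.02  53.62]
```

Emit:
apply_moves([
  [[-0.0032,0,0],[0,0,0.0144],0],
  [[0,0,0],[0,0,0],0],
  [[0,0,0],[0,0,0],0],
])

```text
t: 10.12
tcp_pos: [0.5746, 0.0896, 0.0981]
tool_rot: [180.0, -0.1, 134.0]
contact_force: [-2.2, 0.5, 7.7]
width: 0.0131
grip_force: 48.9
```

```bash
cat > sym.py <<'E'
from rect import *
def ctr(I,xs,ys,lo,hi,c):
    v=I[(xs>=lo)&(xs<=hi)].mean(0);m=np.abs(ys-c)<7;k=np.where(m)[0][v[m].argmin()]
    h=(v[k]+min(v[k-20:k].max(),v[k:k+20].max()))/2
    l=k-np.argmax(v[k::-1]>h);r=k+np.argmax(v[k:]>h)
    L=np.interp(h,[v[l+1],v[l]],[ys[l+1],ys[l]]);R=np.interp(h,[v[r-1],v[r]],[ys[r-1],ys[r]]);return (L+R)/2,L-R
print("ptr",[np.round(ctr(B,xb,yb,a,a+8,-52),2) for a in(64,70,76)],"clamp",[np.round(ctr(A,xa,ya,a,a+8,-52),2) for a in(138,145,152)])
E
python3 sym.py -51 r3
```

```text
clamp [-51.62 -52.   -51.62 -52.25 -51.75 -52.12 -52.   -52.88]
ptr [-51.25 -52.25 -52.   -51.75 -51.5  -51.25 -51.88]
(582, 598)
10.225
ptr [array([-52.03,   5.89]), array([-51.76,   5.86]), array([-51.68,   5.88])] clamp [array([-52.11,   5.22]), array([-51.87,   5.09]), array([-52.26,   5.69])]
```

Emit:
apply_moves([
  [[0,0,0],[0,0,0],0.3],
  [[0,0,0],[0,0,0],0.5],
  [[0,0,0],[0,0,0],0.5],
  [[0,0,-0.04],[0,0,0],0.5],
  [[0,0,-0.08],[0,0,0],0.5],
])

```text
t: 10.85
tcp_pos: [0.5736, 0.0888, 0.1554]
tool_rot: [-179.8, -0.2, 134.0]
contact_force: [0.4, 0.5, 0.6]
width: 0.0426
grip_force: 0.0
```

```bash
python3 sym.py -51 r4; python3 -c "
from h import *
from plan import *
t=bot.get_image('top');d=bot.get_image('side')
for c in(t,d):
  for k in('treadle_pad',):
    print(k,[(m['location'],m['confidence'],atz(c,m['location'],.085)) for m in bot.mark_of(c,k)[:2]])
s=bot.read_state();print(s['tcp_pos'],s['tool_rot'],s['t'])
c=[*s['tcp_pos'],s['tool_rot'][2]]
plan(c,[.43,.362,.16,134],6)"
```

```text
clamp [-51.62 -52.   -51.75 -52.25 -51.88 -52.12 -52.   -52.88]
ptr [-51.25 -52.25 -52.   -51.75 -51.5  -51.25 -51.88]
(582, 598)
10.95
ptr [array([-52.02,   5.87]), array([-51.76,   5.87]), array([-51.68,   5.89])] clamp [array([-52.1 ,   5.24]), array([-51.89,   5.07]), array([-52.28,   5.65])]
treadle_pad []
treadle_pad [([278.8, 293.7], 0.61, array([0.43334667, 0.36873939, 0.085     ]))]
[0.57461136 0.08904032 0.1558874 ] [-1.79922296e+02 -5.53051288e-02  1.34019456e+02] 11.15
[[0.099, 0.029, -0.001], [0, 0, np.float64(0.0)]]
[[0.099, 0.028, -0.001], [0, 0, np.float64(0.0)]]
[[0.099, 0.029, -0.002], [0, 0, np.float64(0.0)]]
[[0.099, 0.028, -0.001], [0, 0, np.float64(0.0)]]
[[0.099, 0.029, -0.002], [0, 0, np.float64(0.0)]]
[[0.099, 0.028, -0.001], [0, 0, np.float64(0.0)]]
ends [  0.4297   0.362    0.1599 134.0195]
```

Emit:
apply_moves([
  [[0.099,0.029,-0.01],[0,0,0],0.3],
  [[0.099,0.029,0],[0,0,0],0],
  [[0.099,0.029,0],[0,0,0],0],
  [[0.099,0.029,0],[0,0,0],0],
  [[0.099,0.029,0],[0,0,0],0],
])

```text
t: 11.78
tcp_pos: [0.4538, 0.3183, 0.1604]
tool_rot: [-179.9, -0.0, 134.0]
contact_force: [0.4, 0.6, 0.3]
width: -0.0004
grip_force: 0.0
```

Emit:
apply_moves([
  [[0.1,0.026,0],[0,0,0],0],
  [[0,0,0.06],[0,0,0],0],
  [[0,0,0.05],[0,0,0],0],
  [[0,0,0],[0,0,0],0],
])

```text
t: 12.28
tcp_pos: [0.4275, 0.3607, 0.1037]
tool_rot: [-179.6, -0.0, 134.0]
contact_force: [-0.1, -0.3, 0.1]
width: -0.0003
grip_force: 0.0
```

```bash
python3 -c "
from h import *
s=bot.read_state();print(s['tcp_pos'],s['tool_rot'],s['t'],s['contact_force'])
t=bot.get_image('top');d=bot.get_image('side')
a=cv2.resize(t['frame'][160:320,60:220],None,fx=2.5,fy=2.5,interpolation=2);b=cv2.resize(d['frame'][200:360,180:340],None,fx=2.5,fy=2.5,interpolation=2)
cv2.imwrite('pics/p1.png',np.hstack([a,b])[:,:,::-1])"
```

```text
[0.42754931 0.36073525 0.10369957] [-1.79583018e+02 -2.76548662e-02  1.34049205e+02] 12.275 [-0.0660486  -0.32025013  0.05036808]
```

View pics/p1.png

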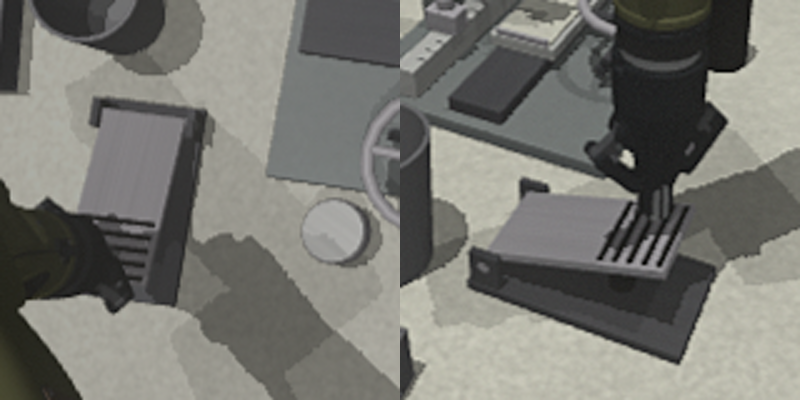

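Emit:
apply_moves([
  [[0,0,0.03],[0,0,0],0],
  [[0,0,0.02],[0,0,0],0],
  [[0,0,0.02],[0,0,0],0],
  [[0,0,0.02],[0,0,0],0],
  [[0,0,0],[0,0,0],0],
])

```text
t: 13.0
tcp_pos: [0.4293, 0.3627, 0.0615]
tool_rot: [-180.0, -0.1, 134.0]
contact_force: [-3.1, 1.2, 6.6]
width: -0.0003
grip_force: 3.2
```

Emit:
apply_moves([
  [[0,0,0.01],[0,0,0],0],
  [[0,0,0.01],[0,0,0],0],
  [[0,0,0],[0,0,0],0],
])

```text
t: 13.38
tcp_pos: [0.4286, 0.3628, 0.052]
tool_rot: [-179.9, -0.2, 134.1]
contact_force: [-6.4, 1.1, 8.6]
width: 0.0003
grip_force: 4.1
```

Emit:
apply_moves([
  [[0,0,0.006],[0,0,0],0],
  [[0,0,0.006],[0,0,0],0],
  [[0,0,0],[0,0,0],0],
])

```text
t: 13.75
tcp_pos: [0.4285, 0.363, 0.0481]
tool_rot: [-180.0, -0.2, 134.1]
contact_force: [-7.6, -2.4, 18.7]
width: -0.0002
grip_force: 9.9
```

Emit:
apply_moves([
  [[0,0,0.008],[0,0,0],0],
  [[0,0,0.008],[0,0,0],0],
  [[0,0,0],[0,0,0],0],
])

```text
t: 14.12
tcp_pos: [0.4286, 0.3631, 0.0467]
tool_rot: [179.8, -0.2, 134.1]
contact_force: [-19.3, -9.8, 65.2]
width: 0.0001
grip_force: 32.9
```

Emit:
apply_moves([
  [[0,0,-0.011],[0,0,0],0],
  [[0,0,0],[0,0,0],0],
  [[0,0,0],[0,0,0],0],
  [[0,0,0],[0,0,0],0],
])

```text
t: 14.62
tcp_pos: [0.4288, 0.363, 0.0476]
tool_rot: [179.9, -0.2, 134.1]
contact_force: [-11.0, -4.0, 33.7]
width: 0.0003
grip_force: 16.7
```

Emit:
apply_moves([
  [[0,0,0],[0,0,0],0],
  [[0,0,0],[0,0,0],0],
  [[0,0,0],[0,0,0],0],
  [[0,0,0],[0,0,0],0],
])

```text
t: 15.12
tcp_pos: [0.4288, 0.363, 0.0476]
tool_rot: [179.9, -0.2, 134.1]
contact_force: [-10.3, -4.9, 33.6]
width: 0.0002
grip_force: 16.7
```

Held about 1.2 s at the stop; a short extra hold is unnecessary. Release gently and back off.

Emit:
apply_moves([
  [[0,0,-0.02],[0,0,0],0],
  [[0,0,-0.03],[0,0,0],0],
  [[0,0,-0.04],[0,0,0],0],
  [[0,0,-0.08],[0,0,0],0],
  [[0,0,-0.1],[0,0,0],0],
])

```text
t: 15.75
tcp_pos: [0.4295, 0.3615, 0.1781]
tool_rot: [-179.8, 0.0, 134.0]
contact_force: [0.7, 0.7, 0.2]
width: -0.0004
grip_force: 0.0
```

Emit:
apply_moves([
  [[0,0,-0.04],[0,0,0],0],
  [[0,0,0],[0,0,0],0],
  [[0,0,0],[0,0,0],0],
])

```text
t: 16.12
tcp_pos: [0.4296, 0.3619, 0.1969]
tool_rot: [-179.9, 0.0, 134.0]
contact_force: [0.0, -0.2, -0.1]
width: -0.0
grip_force: 0.0
```

```bash
python3 sym.py -51 r5; python3 -c "
from h import *
d=bot.get_image('side');a=bot.get_image('top')
print([(m['location'],m['confidence'],atz(d,m['location'],.085)) for m in bot.mark_of(d,'treadle_pad')[:2]])
s=bot.read_state();print(s['t'],s['tcp_pos'],s['contact_force'])
cv2.imwrite('pics/f.png',np.hstack([cv2.resize(x['frame'],(400,300),interpolation=3) for x in(a,d)])[:,:,::-1])"
```

```text
clamp [-51.62 -52.   -51.75 -51.38 -51.88 -52.12 -52.   -52.88]
ptr [-51.25 -52.25 -52.   -51.62 -51.5  -51.25 -51.88]
(582, 598)
16.225
ptr [array([-52.03,   5.94]), array([-51.75,   5.91]), array([-51.67,   5.92])] clamp [array([-52.09,   5.24]), array([-51.88,   5.09]), array([-52.26,   5.7 ])]
[([280.6, 292.0], 0.76, array([0.43080743, 0.36271669, 0.085     ])), ([247.1, 230.2], 0.17, array([0.57467479, 0.16762954, 0.085     ]))]
16.375 [0.4295475  0.36204581 0.19709831] [-0.49393507  0.0550029  -0.39738819]
```

View pics/f.png

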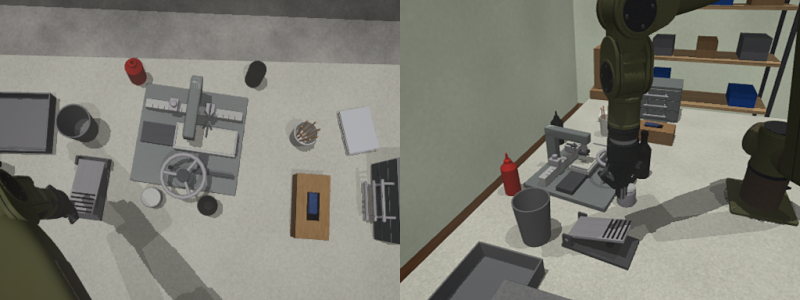

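The picture shows the treadle back up near (598,230), the carriage arrow still on the clamp arrow near (208,115), and every loose item standing where it was.

```bash
python3 -c "
from rig import bot
print(bot.hand_in())"
```

```text
the job is handed in; nothing more can be done
None
```

The job is handed in: the carriage arrow is on the index clamp's arrow to within about 0.3 mm by camera, and the treadle was then held at its stop for just over a second and came back up with the carriage still on the mark; the press-down briefly reached about 65 N at the fingertips, and the judge's verdict was not shown.

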